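# Close up the tip box and the drawer

### The arm

A 7-joint arm with a two-finger parallel gripper is mounted at the origin on the work surface. World frame = base frame: x ahead of the robot, y to its left, z up, the work surface at z = 0. Lengths are in m, angles in rad, forces in N, time in s.
With the tool pointing down it reaches from about 0.35 to 0.9 m from the base axis. Payload 8.1 kg.
Tool frame: the origin (TCP) lies at the very end of the fingers, on their centre line; the grasp point (between the pads) lies 19 mm behind it; z points along the fingers, x is the direction in which the jaws open and shut, and the axes are right-handed (so a half turn about z gives the same grasp; the last joint's range is limited). The gripper opens to 85 mm and grips with 20 to 120 N. Pads are 22 mm wide; open, the fingers measure 114 mm over their backs; the gripper's body (76 mm by 85 mm) begins 54 mm behind the grasp point. The pads swing forward as they close: fully open they stand 13 mm farther back than shut.
Start: joints at [1.048, 0.434, 0.025, 1.573, -0.012, 1.134, -0.075], TCP at [0.255, -0.571, 0.231] pointing down, gripper open.
Joint ranges: [-2.62, 2.62], [-0.44, 2.09], [-1.27, 1.32], [0.08, 2.57], [-1.32, 4.46], [0.12, 2], [-2.74, 2.74]. Speed limits (rad/s): [2.22, 2.22, 3.01, 3.01, 3.14, 3.14, 3.14].

### API

Orientations are given as [roll, pitch, yaw] about the fixed x, y, z axes, in that order (R = Rz(yaw) Ry(pitch) Rx(roll)).
In Python, from cell import r gives the robot as it stands.
- The arm moves only by the tool step_arm, never from a script. Its argument "rows" is a list of rows, each a list of 3 entries, a list of its own where there are three numbers: the shift along the tool's x, y, z in mm, then the turn, a rotation vector about the tool's x, y, z in degrees, then the finger opening in mm, from 0 to 85.4. A call has 1 to 5 rows; each row is the pose to reach, as a shift and turn from the pose measured when the call began, along the tool's axes at that moment; what a row does not reach only later rows make up. A row lasts 1/10 s, in which the tool goes at most 50 mm and 8.59 degrees, less where a joint would pass 70% of its speed; a pose out of reach is approached as far as the arm can. A call with a gripper value outside its range is refused whole. The fingers move at their own pace and stop on an object; the grip force is fixed at half the most. Time passes only in rows, so rows that repeat a pose let the fingers close. It gives the time, the measured TCP pose, the force and the opening at its end, in the units of the state.
- r.observe(): the state, without advancing time (a new reading comes with each control period).
- r.camera(name): name is "scene" or "top"; returns (picture, depth): 400x640x3 uint8, blue, green, red; 400x640 float32, m along the optical axis (not along the pixel's ray), 0 where there is no reading.
- r.camera_model(name): a dict with "mtx" (3x3 intrinsics, pixels), "rvec" (rotation vector, rad) and "tvec" (3), from world to camera coordinates, as OpenCV has them. Camera axes: x right, y down, z forward; pixel columns grow to the right and rows downward; lengths in m; the calibration is good to about 2 mm. A picture is of the moment at which its call begins. camera_model takes no time and is no camera call.
- r.hand_in(): hands the job in, once; it reports no verdict.
The state is a dict: "time": time; "qpos": joint angles; "qvel": joint speeds; "tau": joint torques, N m; "position": TCP position; "eef_rot": TCP orientation; "ft_force": force on the tool from outside, world axes, zero at the start; "moment": the same for the moment, N m; "width": opening from 0.0 (shut) to 1.0 (fully open).
Only numpy, scipy, OpenCV 4.12 (cv2) and the standard library are available. Lean on these libraries where they do the work, as an engineer would, in place of code of your own. Each camera call takes 0.05 s, during which the arm holds its last target. There are 200 camera calls.

### The job

The blue work is finished, so close its consumables against dust: with the fingertips push the lid of the blue tip box over and press it fully shut, and push the pink drawer fully into its cabinet until it is flush, in either order. Grasp and lift nothing, keep the tip box standing where it is, and leave the yellow tip box open and everything else in place.

Things in the scene. Friction and masses are not known exactly. Their poses are not given: they have to be found in the camera images.
- blue_box: The tip box to close: loose on the bench, white base with a sky-blue tip deck, 85 mm deep (own x) x 122 mm wide (own y), 55 mm tall without its lid, about 0.9 kg. Origin: centre of its underside; own z up; own +x points from its front (robot side) to its hinge side, within about 0.2 rad of world +x.
- blue_lid (a joint): Angle of the blue tip box's hinged lid: 0 = fully shut, grows as it opens, 1.57 = standing upright, starts at 1.3 to 1.7, end stop 1.9. A stiff hinge (about 0.04 N m) holds it wherever it is left, so it neither falls shut nor springs back; pushing at its far edge takes about 1 N.
- blue_hinge (a point): Middle of the blue box's lid hinge, on the far (+x) edge of the base, 55 mm above the bench; the hinge line runs along the box's own y. Frame as the box's. The lid is a frosted hollow cover, sky-blue patch on its outer top, 85 mm from hinge to free edge, 122 mm wide, 30 mm deep; shut, its top is 85 mm above the bench; open, it stands at the far side, outer face away from the robot.
- blue_lid_edge (a point): Middle of the free edge of the blue lid, at the outer top corner: 85 mm from the hinge line and 30 mm outward (own z is the lid's outward normal, own -x points from hinge to free edge, so with the lid shut own axes equal the box's).
- yellow_box: The other tip box, same make and size as the blue one and also open, but with a yellow deck and yellow patch on its lid; to be left open where it is. Origin: centre of its underside, axes as the blue box's.
- yellow_lid (a joint): Angle of the yellow tip box's lid, as for the blue lid; starts at 1.3 to 1.7 and is to stay there.
- yellow_lid_edge (a point): Middle of the free edge of the yellow lid, as for the blue lid.
- cabinet: Fixed white drawer cabinet, 170 mm deep x 160 mm wide x 132 mm tall. Origin: on the bench below the middle of its front face; own +x points from the front into the cabinet, within about 0.2 rad of world +x; it reaches from own x 0 to 0.17. Grey lower front is a dummy and does not move.
- drawer (a joint): How far the pink upper drawer is pulled out, in m: 0 = fully in, with its front flush with the cabinet's front; starts at 0.045 to 0.08, end stop 0.10. It slides along the cabinet's own x (out is -x), friction about 1.5 N; it stays where left.
- drawer_front (a point): Centre of the outer face of the pink drawer front (no handle), 96 mm above the bench; the face is 146 mm wide and 58 mm tall (67 to 125 mm above the bench), faces the cabinet's own -x. Own axes equal the cabinet's.
- vial: Bystander, loose: amber glass vial with a blue cap, 28 mm across, 55 mm tall, upright. Origin: centre of its underside.
- jar: Bystander, loose: small jar with a red cap, 32 mm across, 50 mm tall, upright. Origin: centre of its underside.
- tube_rack: Bystander, loose: sky-blue tube rack with white-capped tubes, 75 x 125 mm, 64 mm tall in all. Origin: centre of its underside.
- pink_box: Bystander, loose: closed pink storage box, 77 x 102 x 44 mm. Origin: centre of its underside.
- pipette: Bystander, loose: black and white pipette lying flat along its own x, about 280 mm long, 24 mm thick. Origin: centre of its underside.
- waste_tub: Bystander, loose: open yellow waste tub, 150 mm across, 150 mm tall. Origin: centre of its underside.
Things that resemble listed ones, but are neither listed nor needed, are in the scene too. Leave any green or purple look-alike of the cabinet alone.

How it is judged:
At the end, for the whole second after the job is handed in: The blue lid is within 0.06 rad of shut and the pink drawer within 5 mm of fully in; the blue box stands upright, at rest, within 30 mm of its starting place; the yellow box's lid is still open (over 1.15 rad) with its edge within 30 mm of where it was (value of joint blue_lid below 0.06 rad and value of joint drawer below 0.005 m and value of joint yellow_lid above 1.15 rad and distance of each of blue_box, yellow_lid_edge from where it was at the start of the episode below 0.03 m and angle between blue_box's own z axis and vertical below 0.05 rad and linear speed of blue_box below 0.02 m/s); the robot touches nothing.
It fails at once if a tip box is lifted or tipped (height (world z) of any of blue_box, yellow_box above 0.012 m or angle between any of blue_box, yellow_box's own z axis and vertical above 0.2 rad).
It fails at once if the blue tip box is shoved or carried more than 30 mm (distance of blue_box from where it was at the start of the episode above 0.03 m).
It fails at once if the yellow tip box or its open lid is moved more than 30 mm (distance of any of yellow_box, yellow_lid_edge from where it was at the start of the episode above 0.03 m).
It fails at once if a bystander is moved more than 30 mm or knocked over (distance of any of vial, jar, tube_rack, pink_box, pipette, waste_tub from where it was at the start of the episode above 0.03 m or angle between any of vial, jar, waste_tub, tube_rack's own z axis and vertical above 0.5 rad).
It also fails if it takes over 51 s, if anything falls off the work surface, if the arm or the gripper's body presses on something with over 40 N, if the wrist force passes 120 N, or if a joint passes its speed limit or range.

## Working session

There is one attempt and no reset: what is moved stays moved. The work goes in short steps, Python scripts to look and compute and a tool call to move; the robot and the scene stay as the last step left them, time stands still between calls to the robot, and variables do not carry over. Pictures are saved under pics/ and viewed, about 8 in all and at most 12, crops included, and the job is handed in when it is done.

Besides the shell and the picture viewer there is one more tool, called as name(argument=value, ...) on one line, values as JSON. step_arm: Moves the arm, as the interface text tells. Its arguments: {"type":"object","properties":{"rows":{"type":"array"}},"required":["rows"]}

```bash
mkdir -p pics; ls
cat > h.py <<'E'
import numpy as np, cv2
from cell import r
def cam(n):
    im,d=r.camera(n); m=r.camera_model(n)
    K=np.array(m["mtx"],float);R=cv2.Rodrigues(np.array(m["rvec"],float))[0];t=np.array(m["tvec"],float).ravel()
    v,u=np.mgrid[0:d.shape[0],0:d.shape[1]]
    P=np.dstack([(u-K[0,2])/K[0,0]*d,(v-K[1,2])/K[1,1]*d,d])
    return im,d,(P-t)@R   # world points
E
python3 - <<'E'
from h import *
for n in("scene","top"):
    im,d,W=cam(n); cv2.imwrite(f"pics/{n}0.png",im); np.savez(f"{n}0.npz",im=im,d=d,W=W)
    m=r.camera_model(n); R=cv2.Rodrigues(np.array(m["rvec"]))[0]; print(n,-R.T@np.array(m["tvec"]).ravel(),np.array(m["mtx"])[0,0],(d>0).mean())
print(r.observe())
E
```

```text
pics
scene [ 1.02977156 -0.49899945  1.54665764] 483.81874198252666 0.9961796875
top [-0.01513158  0.01143964  2.00033886] 503.23856939879045 0.9961875
{'time': 0.1, 'qpos': array([ 1.0483968 ,  0.43513287,  0.02497031,  1.57397971, -0.01157474,
        1.13400182, -0.07509666]), 'qvel': array([ 0.00173431, -0.00117619,  0.00090221, -0.00291132,  0.00075813,
       -0.00027651,  0.0003134 ]), 'tau': array([ 3.10002702e-03, -6.71755099e+01,  1.02828048e+00, -3.16901171e+01,
        1.58399635e-02,  7.26201193e-03,  5.09473637e-05]), 'position': array([ 0.25450428, -0.57035454,  0.23062732]), 'eef_rot': array([ 3.14144586e+00,  1.36947037e-03, -1.15104902e+00]), 'ft_force': array([0.65753091, 0.03057429, 0.15134435]), 'moment': array([ 0.05920458, -0.02719796,  0.01804759]), 'width': 0.9973696338944756}
```

View pics/scene0.png

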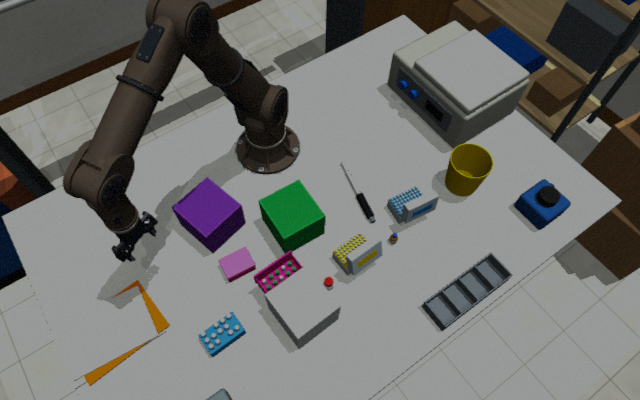

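View pics/top0.png

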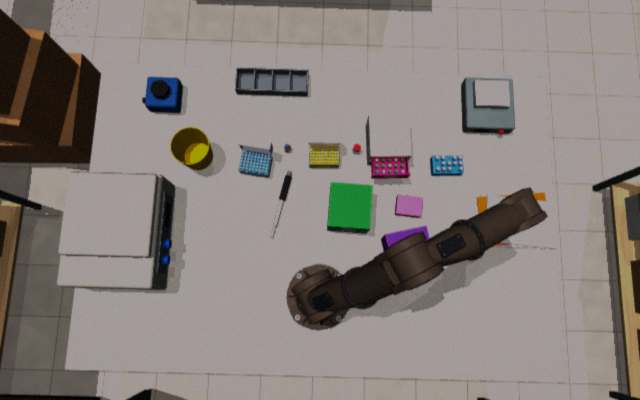

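The scene view shows the blue box at (412,203), yellow box at (357,252), and white cabinet with its pink drawer at (280,270). A green block stands on the robot side of the drawer, and the purple one is farther back. The top view has the blue box at (255,160), yellow at (324,154), drawer at (390,167), and green at (350,207). Next I measure them by colour and depth.

```bash
python3 - <<'E'
from h import *
np.set_printoptions(precision=4,suppress=True)
rois={"scene":{"blue":(385,180,445,225),"yellow":(325,225,390,280),"pink":(250,245,305,297),"white":(260,270,345,345),"green":(255,180,330,252),"vial":(385,230,402,247),"jar":(320,272,338,290),"rack":(195,310,250,358),"pbox":(215,245,258,282),"pip":(335,160,378,225)},
"top":{"blue":(232,140,276,178),"yellow":(304,138,344,170),"pink":(366,150,414,182),"white":(360,115,415,170),"green":(322,178,378,236),"vial":(282,142,293,154),"jar":(351,142,363,154),"rack":(428,150,466,178),"pbox":(392,192,426,220),"pip":(268,168,295,240)}}
hr={"blue":(95,115,90),"yellow":(20,35,120),"pink":(145,175,100),"green":(45,80,120)}
for n in rois:
    z=np.load(n+"0.npz");W=z["W"];hsv=cv2.cvtColor(z["im"],cv2.COLOR_BGR2HSV)
    for k,(a,b,c,d) in rois[n].items():
        w=W[b:d,a:c].reshape(-1,3);h=hsv[b:d,a:c].reshape(-1,3);ok=(w[:,2]>.012)&(z["d"][b:d,a:c].ravel()>0)
        q=w[ok]
        print(n,k,"all:",np.percentile(q,1,0),np.percentile(q,99,0),len(q))
        if k in hr:
            m=ok&(h[:,0]>=hr[k][0])&(h[:,0]<=hr[k][1])&(h[:,1]>=hr[k][2]);q=w[m]
            if m.sum()>5:
                print("   col:",np.percentile(q,2,0),np.percentile(q,98,0),"med",np.median(q,0),m.sum())
E
python3 - <<'E'
import cv2,numpy as np
s=cv2.imread('pics/scene0.png');t=cv2.imread('pics/top0.png')
a=cv2.resize(s[170:350,210:450],None,fx=3.2,fy=3.2,interpolation=2)[:576,:768]
cv2.imwrite('pics/c1.png',a)
E
```

```text
scene blue all: [0.4772 0.2005 0.015 ] [0.5987 0.3264 0.146 ] 1204
   col: [0.482  0.2093 0.0457] [0.5948 0.3207 0.1154] med [0.5181 0.2532 0.057 ] 340
scene yellow all: [ 0.5233 -0.131   0.0207] [0.6331 0.0544 0.1474] 1345
   col: [ 0.525  -0.0653  0.0453] [0.6269 0.0426 0.1184] med [ 0.5558 -0.0184  0.0567] 300
scene pink all: [ 0.394  -0.3369  0.0204] [ 0.6083 -0.1626  0.1375] 1813
   col: [ 0.4077 -0.3354  0.0351] [ 0.5206 -0.1971  0.1273] med [ 0.4786 -0.2685  0.0789] 783
scene white all: [ 0.4753 -0.3415  0.0198] [ 0.7138 -0.139   0.1382] 4139
scene green all: [ 0.2593 -0.1929  0.0174] [ 0.4324 -0.0315  0.1386] 3046
   col: [ 0.2638 -0.192   0.0219] [ 0.4312 -0.0363  0.1379] med [ 0.3674 -0.1211  0.13  ] 2971
scene vial all: [0.5833 0.1304 0.0131] [0.6147 0.1549 0.059 ] 70
scene jar all: [ 0.5847 -0.1941  0.0156] [ 0.6392 -0.125   0.1365] 138
scene rack all: [ 0.5062 -0.5679  0.0139] [ 0.5809 -0.4459  0.0689] 1078
scene pbox all: [ 0.271  -0.4005  0.0136] [ 0.4776 -0.3005  0.1219] 798
scene pip all: [0.2359 0.1232 0.0124] [0.4987 0.192  0.0316] 340
top blue all: [0.4727 0.2043 
[... 318 characters left out ...]
2] [ 0.568  -0.1795  0.1413] 1134
   col: [ 0.4655 -0.3312  0.063 ] [ 0.553  -0.1919  0.1296] med [ 0.5069 -0.2646  0.0771] 612
top white all: [ 0.5018 -0.3364  0.0232] [ 0.7057 -0.1737  0.1438] 2377
top green all: [ 0.2541 -0.187   0.0177] [ 0.4271 -0.0261  0.1425] 2092
   col: [ 0.257  -0.1832  0.093 ] [ 0.421  -0.0308  0.1414] med [ 0.3359 -0.1071  0.1316] 1905
top vial all: [0.5807 0.1317 0.0124] [0.6094 0.1645 0.0577] 45
top jar all: [ 0.581  -0.1578  0.0124] [ 0.613  -0.1211  0.0554] 62
top rack all: [ 0.5011 -0.5675  0.0127] [ 0.5813 -0.4412  0.0714] 634
top pbox all: [ 0.3255 -0.4005  0.0142] [ 0.4062 -0.2959  0.0558] 531
top pip all: [0.2288 0.1224 0.0122] [0.4998 0.2178 0.0457] 339
```

View pics/c1.png

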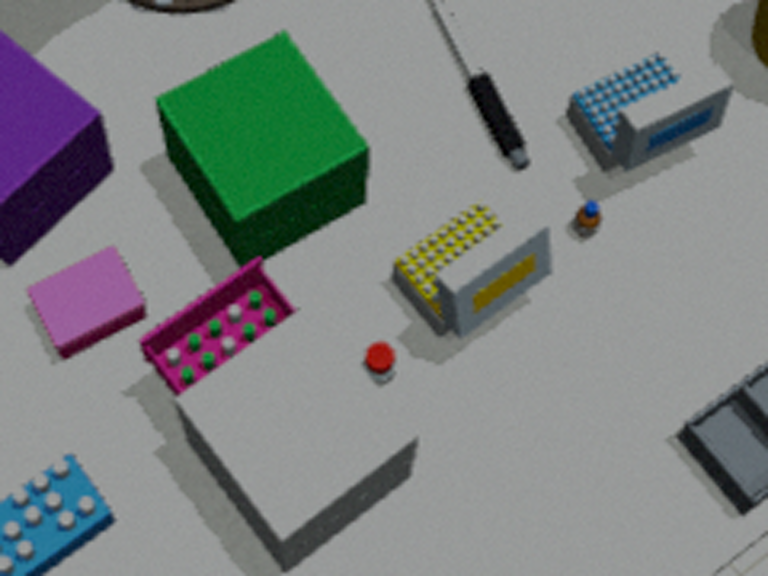

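The crop shows both lids standing upright. The drawer front is exposed, the green block's near corner lies close in front of the drawer, and the vial and jar stand beside the boxes on the hinge side. Next come yaw, hinge, edge and face lines.

Run:
```python
from h import *
np.set_printoptions(precision=4,suppress=True)
S=np.load("scene0.npz");T=np.load("top0.npz")
def pts(z,roi,hue=None,sat=90):
    a,b,c,d=roi;w=z["W"][b:d,a:c].reshape(-1,3);h=cv2.cvtColor(z["im"],cv2.COLOR_BGR2HSV)[b:d,a:c].reshape(-1,3)
    m=z["d"][b:d,a:c].ravel()>0
    if hue:m&=(h[:,0]>=hue[0])&(h[:,0]<=hue[1])&(h[:,1]>=sat)
    return w[m]
def rect(q,name):
    (c,s,a)=cv2.minAreaRect((q[:,:2]*1000).astype(np.float32)); print(name,"rect c",np.array(c),"size",np.array(s),"ang",a,"n",len(q))
for nm,rs,rt,hue in (("blue",(385,180,445,225),(232,140,276,178),(95,115)),("yellow",(325,225,390,280),(304,138,344,170),(20,35))):
  for n,z,ro in(("scene",S,rs),("top",T,rt)):
    q=pts(z,ro); qc=pts(z,ro,hue)
    dk=qc[(qc[:,2]>.045)&(qc[:,2]<.066)]; rect(dk,nm+" "+n+" deck")
    l=q[q[:,2]>.075]; rect(l,"   lid"); 
    tp=q[q[:,2]>.13]; rect(tp,"   lidtop"); print("   zmax",np.percentile(l[:,2],[50,95,99]))
    if n=="scene":
      p=qc[qc[:,2]>.07]; print("   patch med",np.median(p,0)); A=np.c_[p[:,1:],np.ones(len(p))]; print("   x=a*y+b*z+c",np.linalg.lstsq(A,p[:,0],rcond=None)[0])
for n,z,rp,rw in(("scene",S,(250,245,305,297),(260,270,345,345)),("top",T,(366,150,414,182),(360,115,415,170))):
    q=pts(z,rp,(145,175)); q=q[(q[:,0]>.44)];f=q[(q[:,2]>.115)];rect(f,n+" drawer rim")
    f=f[f[:,0]<np.median(f[:,0])+.02];print("  line x=a*y+b",np.polyfit(f[:,1],f[:,0],1),"y range",f[:,1].min(),f[:,1].max())
    q=pts(z,rw);q=q[(q[:,2]>.124)&(q[:,2]<.142)];rect(q,n+" cab top")
for n,z,ro in(("scene",S,(255,180,330,252)),("top",T,(322,178,378,236))):
    q=pts(z,ro,(45,80));q=q[q[:,2]>.12];rect(q,n+" green")
    print(cv2.boxPoints(cv2.minAreaRect(q[:,:2].astype(np.float32))))
```

```text
blue scene deck rect c [522.7046 266.7433] size [116.2527  82.8818] ang 81.69680786132812 n 231
   lid rect c [574.5421 262.5956] size [128.0082  39.9192] ang 82.90043640136719 n 599
   lidtop rect c [572.2287 263.4474] size [126.8248  34.9909] ang 82.4980697631836 n 330
   zmax [0.1335 0.1446 0.1472]
   patch med [0.5905 0.2582 0.0995]
   x=a*y+b*z+c [0.1561 0.1386 0.535 ]
blue top deck rect c [520.002  271.4095] size [117.9997  87.0571] ang 82.77577209472656 n 391
   lid rect c [571.2984 262.0026] size [124.1959  60.9165] ang 67.18697357177734 n 243
   lidtop rect c [570.9229 265.0613] size [121.9352  31.2291] ang 83.00455474853516 n 216
   zmax [0.1404 0.1478 0.1504]
yellow scene deck rect c [540.8664 -18.4093] size [ 65.8193 130.7271] ang 25.281435012817383 n 238
   lid rect c [607.9145  -4.0441] size [ 51.716  127.5237] ang 1.1602038145065308 n 748
   lidtop rect c [600.7667  -4.048 ] size [ 38.2196 127.1387] ang 0.6527418494224548 n 396
   zmax [0.1323 0.1455 0.1482]
   patch med [ 0.6234 -0.0058  0.1059]
   x=a*y+b*z+c [0.0271 0.0421 0.6185]
yellow top deck rect c [559.4282  -
[... 458 characters left out ...]
ab top rect c [ 590.7753 -260.8095] size [243.0559 161.4268] ang 2.749180793762207 n 2896
top drawer rim rect c [ 487.8744 -259.5968] size [ 55.9925 144.9231] ang 7.742616176605225 n 84
  line x=a*y+b [-0.0427  0.4595] y range -0.3342449481175986 -0.19004460618395208
top cab top rect c [ 624.6145 -256.6382] size [169.0093 161.1896] ang 2.679412364959717 n 1524
scene green rect c [ 343.8635 -110.1709] size [160.7086 173.3866] ang 87.2412109375 n 2185
[[ 0.2534 -0.1863]
 [ 0.4266 -0.1946]
 [ 0.4343 -0.0341]
 [ 0.2611 -0.0257]]
top green rect c [ 342.3547 -107.6693] size [159.9438 170.1892] ang 87.30767059326172 n 1834
[[ 0.2536 -0.1836]
 [ 0.4236 -0.1916]
 [ 0.4311 -0.0318]
 [ 0.2611 -0.0238]]
```

Both views agree:
- **Blue box:** centre about (0.521, 0.270), yaw -0.125. The lid top spans x 0.556 to 0.588.
- **Drawer face:** x about 0.466 at y -0.264. The cabinet front is at x 0.540, so the drawer is out about 74 mm, which is within the stated range. Cabinet yaw is +0.047.

I'll do the drawer first, with the fingers shut.

step_arm(rows=[[[-25,-36,0],[0,0,5],0],[[-50,-70,0],[0,0,10],0],[[-75,-105,0],[0,0,15],0],[[-100,-140,0],[0,0,21.4],0],[[-125,-175,0],[0,0,21.4],0]])

```text
time: 0.6
position: [0.3638, -0.3831, 0.2305]
eef_rot: [3.141, 0.002, -1.529]
ft_force: [1.2, -0.3, -0.0]
width: 0.141
```

step_arm(rows=[[[-40,-26,0],[0,0,0],0],[[-80,-52,0],[0,0,0],0],[[-116,-76,0],[0,0,0],0],[[-116,-76,40],[0,0,0],0],[[-116,-76,40],[0,0,0],0]])

```text
time: 1.1
position: [0.4329, -0.2615, 0.1871]
eef_rot: [3.134, 0.005, -1.525]
ft_force: [-0.7, 0.9, 0.1]
width: 0.001
```

step_arm(rows=[[[0,0,35],[0,0,0],0],[[0,0,70],[0,0,0],0],[[0,0,97],[0,0,0],0],[[0,0,97],[0,0,0],0]])

```text
time: 1.5
position: [0.4293, -0.2613, 0.0879]
eef_rot: [3.128, 0.008, -1.528]
ft_force: [-0.7, -0.7, -0.4]
width: 0.002
```

Run:
```python
from h import *
print(r.observe()["position"],r.observe()["ft_force"])
im,d,W=cam("scene");t,_,_=cam("top")
a=cv2.resize(im[190:350,200:380],None,fx=3,fy=3);b=cv2.resize(t[110:270,300:430],None,fx=3,fy=3)
cv2.imwrite("pics/d1.png",cv2.resize(np.hstack([a,b]),None,fx=.85,fy=.85))
```

```text
[ 0.42932404 -0.26130281  0.08792423] [-0.68097221 -0.74899931 -0.40881177]
```

View pics/d1.png

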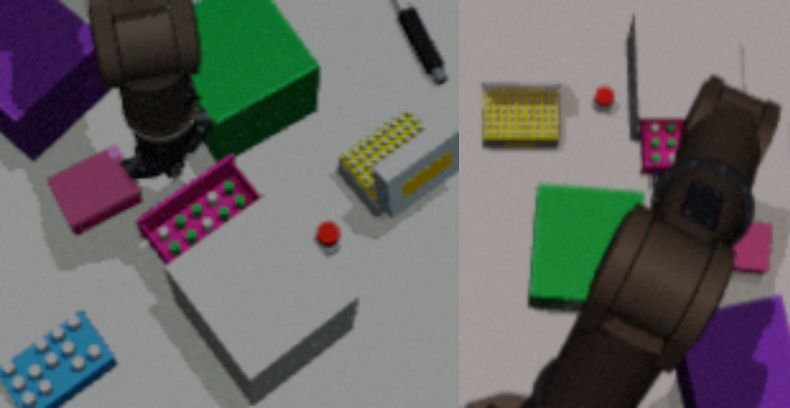

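The gripper is just in front of the drawer front, clear of the green block and the pink box. I'll push along the cabinet's x.

step_arm(rows=[[[0,-15,0],[0,0,0],0],[[0,-30,0],[0,0,0],0],[[0,-45,0],[0,0,0],0],[[0,-60,0],[0,0,0],0],[[0,-75,0],[0,0,0],0]])

```text
time: 2.1
position: [0.5077, -0.2601, 0.093]
eef_rot: [3.135, 0.003, -1.528]
ft_force: [-1.5, -1.4, 1.3]
width: 0.004
```

step_arm(rows=[[[0,-6,0],[0,0,0],0],[[0,-12,0],[0,0,0],0],[[0,-16,0],[0,0,0],0],[[0,-18,0],[0,0,0],0]])

```text
time: 2.5
position: [0.5258, -0.2597, 0.0935]
eef_rot: [3.136, 0.003, -1.529]
ft_force: [-2.0, -0.7, 1.2]
width: 0.0
```

step_arm(rows=[[[0,-3,0],[0,0,0],0],[[0,-6,0],[0,0,0],0],[[0,-8,0],[0,0,0],0],[[0,-8,0],[0,0,0],0]])

```text
time: 2.9
position: [0.5297, -0.2595, 0.0933]
eef_rot: [3.128, 0.004, -1.53]
ft_force: [-16.5, 2.3, 14.4]
width: -0.004
```

The arm stalled at x 0.5297 with about 16 N, where flush was predicted (0.529). I'll back off, then go up.

step_arm(rows=[[[0,20,0],[0,0,0],0],[[0,45,0],[0,0,0],0],[[0,45,-50],[0,0,0],0],[[0,45,-100],[0,0,0],0],[[0,45,-140],[0,0,0],0]])

```text
time: 3.4
position: [0.487, -0.262, 0.2368]
eef_rot: [3.131, 0.004, -1.53]
ft_force: [0.7, -0.3, -0.3]
width: -0.004
```

Run:
```python
from h import *
np.set_printoptions(precision=4,suppress=True)
print(r.observe()["position"],r.observe()["eef_rot"])
for n,ro in(("scene",(245,230,345,345)),("top",(360,115,415,185))):
    im,d,W=cam(n);a,b,c,e=ro;h=cv2.cvtColor(im,cv2.COLOR_BGR2HSV)
    w=W[b:e,a:c].reshape(-1,3);hh=h[b:e,a:c].reshape(-1,3);m=(hh[:,0]>145)&(hh[:,0]<175)&(hh[:,1]>90)&(w[:,2]>.06)
    print(n,m.sum(),np.percentile(w[m],[2,50,98],axis=0) if m.sum() else "")
    if n=="scene":cv2.imwrite("pics/d2.png",cv2.resize(im[170:350,210:450],None,fx=3.2,fy=3.2,interpolation=2))
```

```text
[ 0.487  -0.262   0.2368] [ 3.1306  0.0036 -1.5304]
scene 18 [[ 0.4941 -0.3104  0.2726]
 [ 0.5126 -0.2784  0.3831]
 [ 0.5267 -0.2365  0.4345]]
top 47 [[ 0.4663 -0.237   0.0619]
 [ 0.539  -0.2119  0.0917]
 [ 0.542  -0.1862  0.3586]]
```

View pics/d2.png

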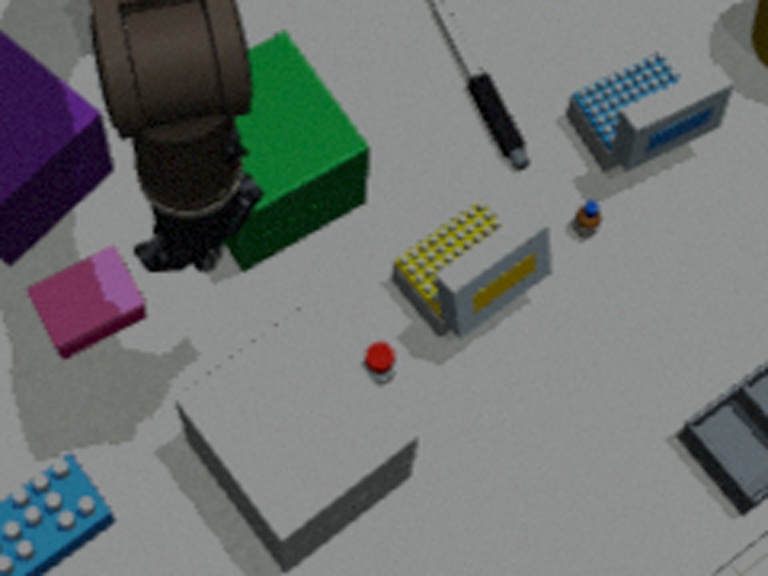

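The drawer is flush: the pink face reads x 0.539 against a cabinet front at 0.540, and nothing else moved. Next I go behind the blue lid.

step_arm(rows=[[[-45,-14,-10],[0,0,0],0],[[-90,-28,-10],[0,0,0],0],[[-135,-42,-10],[0,0,0],0],[[-180,-56,-10],[0,0,0],0],[[-225,-70,-10],[0,0,0],0]])

```text
time: 4.0
position: [0.5509, -0.0336, 0.2496]
eef_rot: [3.138, -0.0, -1.531]
ft_force: [1.5, -0.3, -0.4]
width: -0.0
```

step_arm(rows=[[[-45,-14,0],[0,0,0],0],[[-90,-28,0],[0,0,0],0],[[-135,-42,0],[0,0,4],0],[[-180,-56,0],[0,0,9],0],[[-225,-70,0],[0,0,9.5],0]])

```text
time: 4.5
position: [0.612, 0.196, 0.2489]
eef_rot: [3.138, -0.001, -1.699]
ft_force: [0.8, -0.4, -0.3]
width: 0.003
```

step_arm(rows=[[[-31,-4,0],[0,0,0],0],[[-62,-8,0],[0,0,0],0],[[-62,-8,20],[0,0,0],0],[[-62,-8,50],[0,0,0],0],[[-62,-8,75],[0,0,0],0]])

```text
time: 5.0
position: [0.6273, 0.2569, 0.1719]
eef_rot: [3.138, -0.001, -1.699]
ft_force: [0.4, -0.5, -0.2]
width: 0.0
```

step_arm(rows=[[[0,0,25],[0,0,0],0],[[0,0,50],[0,0,0],0],[[0,0,50],[0,0,0],0]])

```text
time: 5.3
position: [0.6247, 0.2558, 0.1176]
eef_rot: [3.132, -0.005, -1.699]
ft_force: [-1.2, 0.4, 0.1]
width: 0.001
```

Run:
```python
from h import *
print(r.observe()["position"],r.observe()["ft_force"])
im,d,W=cam("scene");t,_,_=cam("top")
a=cv2.resize(im[140:260,330:480],None,fx=3,fy=3);b=cv2.resize(t[110:230,210:340],None,fx=3,fy=3)
cv2.imwrite("pics/e1.png",cv2.resize(np.hstack([a,b]),None,fx=.9,fy=.9))
```

```text
[0.62469143 0.25575294 0.11756377] [-1.21081395  0.43230735  0.06976647]
```

View pics/e1.png

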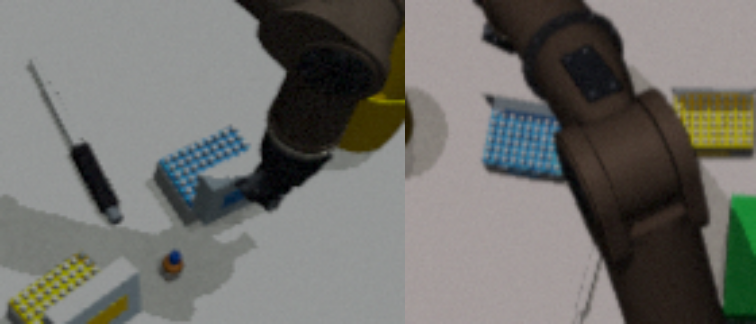

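The shut fingers are behind the lid's outer face, in line with its middle. I'll sweep along the lid's arc, pushing about 65 mm from the hinge.

step_arm(rows=[[[0,12,0],[0,0,0],0],[[0,24,-3],[0,0,0],0],[[0,36,-6],[0,0,0],0],[[0,47,-8],[0,0,0],0],[[0,47,-8],[0,0,0],0]])

```text
time: 5.9
position: [0.5788, 0.264, 0.1312]
eef_rot: [3.137, -0.0, -1.697]
ft_force: [-0.4, -0.2, 1.0]
width: -0.0
```

step_arm(rows=[[[0,11,2],[0,0,0],0],[[0,22,6],[0,0,0],0],[[0,32,10],[0,0,0],0],[[0,42,15],[0,0,0],0],[[0,42,15],[0,0,0],0]])

```text
time: 6.4
position: [0.5346, 0.2695, 0.1153]
eef_rot: [3.135, -0.002, -1.695]
ft_force: [0.2, -0.5, 0.4]
width: 0.004
```

Run:
```python
from h import *
im,d,W=cam("scene");t,_,_=cam("top")
a=cv2.resize(im[140:260,330:480],None,fx=3,fy=3);b=cv2.resize(t[110:230,210:340],None,fx=3,fy=3)
cv2.imwrite("pics/e2.png",cv2.resize(np.hstack([a,b]),None,fx=.9,fy=.9))
```

```text
(no output)
```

View pics/e2.png

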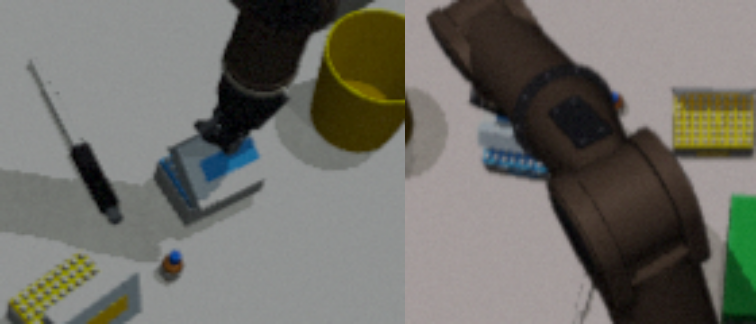

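The lid is about two-thirds closed, the box hasn't moved, and the fingertips are on the lid's top. I'll finish the arc and press.

step_arm(rows=[[[0,7,6],[0,0,0],0],[[0,13,12],[0,0,0],0],[[0,19,20],[0,0,0],0],[[0,24,28],[0,0,0],0],[[0,24,31],[0,0,0],0]])

```text
time: 7.0
position: [0.5108, 0.2724, 0.0847]
eef_rot: [3.134, -0.002, -1.695]
ft_force: [-12.9, -4.5, 33.2]
width: -0.001
```

step_arm(rows=[[[0,0,2],[0,0,0],0],[[0,0,4],[0,0,0],0],[[0,0,4],[0,0,0],0]])

```text
time: 7.3
position: [0.5108, 0.2725, 0.0844]
eef_rot: [3.136, -0.002, -1.696]
ft_force: [-14.2, -8.7, 46.9]
width: 0.0
```

The height of 84.4 mm matches the shut lid's 85 mm, with a firm 47 N press. I'll lift off and check.

step_arm(rows=[[[0,0,-8],[0,0,0],0],[[0,0,-40],[0,0,0],0],[[0,0,-85],[0,0,0],0],[[0,0,-130],[0,0,0],0]])

```text
time: 7.7
position: [0.5111, 0.2722, 0.2152]
eef_rot: [3.135, -0.003, -1.695]
ft_force: [0.6, 0.4, 0.3]
width: 0.001
```

step_arm(rows=[[[30,40,-20],[0,0,0],0],[[60,80,-40],[0,0,0],0],[[90,120,-60],[0,0,0],0],[[120,150,-80],[0,0,0],0],[[120,150,-80],[0,0,0],0]])

```text
time: 8.2
position: [0.3452, 0.1698, 0.2983]
eef_rot: [3.137, -0.002, -1.696]
ft_force: [0.9, 0.1, -0.1]
width: 0.001
```

Run:
```python
from h import *
np.set_printoptions(precision=4,suppress=True)
o=r.observe();print(o["time"],o["position"],o["ft_force"])
im,d,W=cam("scene");t,_,Wt=cam("top")
for n,I,w,(a,b,c,e) in(("scene",im,W,(380,175,450,230)),("top",t,Wt,(225,140,280,180))):
    q=w[b:e,a:c].reshape(-1,3);k=(q[:,2]>.07)&(q[:,2]<.1);q=q[k]
    print(n,k.sum(),cv2.minAreaRect((q[:,:2]*1000).astype(np.float32)),np.percentile(q[:,2],[5,50,95,99]))
    c0=np.array([.521,.270]);x=(q[:,:2]-c0)@[.992,-.125];f=abs(x)<.038
    print("  slope dz/dx",np.polyfit(x[f],q[f,2],1))
h=cv2.cvtColor(t,cv2.COLOR_BGR2HSV)[115:185,360:415].reshape(-1,3);w=Wt[115:185,360:415].reshape(-1,3)
m=(h[:,0]>145)&(h[:,0]<175)&(h[:,1]>90)&(w[:,2]>.05)&(w[:,2]<.14);print("pink",m.sum(),np.percentile(w[m],[5,50,95],axis=0))
a=cv2.resize(im[160:350,200:460],None,fx=2,fy=2);b=cv2.resize(t[110:240,220:430],None,fx=1.3,fy=1.3)
b=cv2.copyMakeBorder(b,0,a.shape[0]-b.shape[0],0,0,0);cv2.imwrite("pics/f.png",np.hstack([a,b]))
```

```text
8.2 [0.3452 0.1698 0.2983] [ 0.8813  0.1173 -0.1246]
scene 816 ((529.9422607421875, 326.557373046875), (244.49966430664062, 89.62576293945312), 82.27545166015625) [0.0762 0.0844 0.09   0.0919]
  slope dz/dx [-0.0075  0.0843]
top 77 ((524.96142578125, 310.0279846191406), (46.399803161621094, 88.07060241699219), 80.13273620605469) [0.0775 0.0848 0.0931 0.0968]
  slope dz/dx [-0.009   0.0855]
pink 128 [[ 0.5379 -0.3248  0.0604]
 [ 0.5414 -0.2564  0.0875]
 [ 0.5457 -0.1949  0.1126]]
```

View pics/f.png

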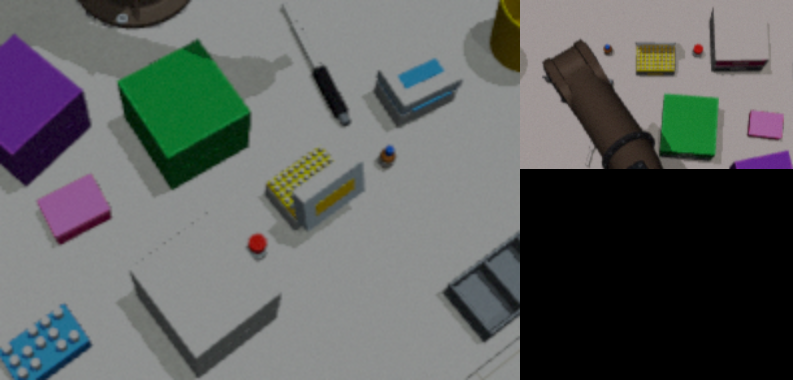

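The lid is flat (slope under 0.01, height 84 to 85 mm), the drawer is flush, and everything else is in place with the robot clear.

```bash
python3 -c "
from cell import r
print(r.hand_in())"
```

```text
the job is handed in; nothing more can be done
None
```

I pushed the pink drawer in until it was flush, then swung the blue lid over with shut fingertips and pressed it fully shut. I handed in at about 8.3 s; the hand-in gives no verdict.

- **Blue lid:** its top lies flat, with a slope of about 0.01 rad against the 0.06 limit. It sits 84–85 mm above the bench, where 85 mm means shut. The final press was about 47 N at the wrist, through the fingertips.
- **Drawer:** its face reads x 0.538–0.541, and the cabinet front was measured at 0.540. It stalled at about 16 N.
- **Yellow box and bystanders:** the last picture shows the yellow lid open. The bystanders in the crop look unmoved, judged by eye, not measured. The rim of the waste tub is at the edge of the crop. The robot is clear of everything.
- **Weak check:** the final measurement of the blue box's position was unreliable. In the scene view the waste tub got into the measured region, and in the top view the arm hid part of the box. It suggests the box shifted only a few millimetres (limit 30 mm), and the picture shows the box standing where it was.

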